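# Load a petri dish into the push-push incubator drawer

## Robot

A 6-joint arm with a two-finger parallel gripper is mounted at the origin on a cart in front of the work surface, level with it; the furniture and walls round the work are solid. World frame = base frame: x ahead of the robot, y to its left, z up, the work surface at z = 0. Lengths are in m, angles in rad, forces in N, time in s.
With the tool pointing down it reaches from about 0.3 to 0.775 m from the base axis. Payload 14.6 kg.
Tool frame: the origin (TCP) lies between the finger pads; the fingertips stand 19 mm ahead of it and the grasp point (between the pads) is the TCP; z points along the fingers, y is the direction in which the jaws open and shut (so a half turn about z gives the same grasp; the last joint's range is limited). The gripper opens to 85 mm and grips with 20 to 120 N. Pads are 22 mm wide; open, the fingers measure 114 mm over their backs; the gripper's body (76 mm by 85 mm) begins 54 mm behind the grasp point. The pads swing forward as they close: fully open they stand 13 mm farther back than shut.
Start: joints at [-1.372, 0.3, 1.521, -0, 1.321, -0.067], TCP at [0.144, -0.531, 0.25] pointing down, gripper open.
Joint ranges: [-3.03, 3.03], [-0.79, 2.21], [0.23, 2.52], [-1.04, 4.18], [0, 3.07], [-2.55, 2.55]. Speed limits (rad/s): [2.22, 2.22, 2.57, 3.14, 3.14, 3.14].

## Interface

Orientations are given as a rotation vector (axis times angle).
In Python, from cell import read_state, get_image, ctrl gives the robot as it stands.
- The arm moves only by the tool drive_tool, never from a script. Its argument "deltas" is a list of rows, each a list of 3 entries, a list of its own where there are three numbers: the shift along the tool's x, y, z in mm, then the turn, a rotation vector about the tool's x, y, z in rad, then the opening in per cent of the stroke, from 0 (shut) to 100 (fully open). A call has 1 to 12 rows; each row is the pose to reach, as a shift and turn from the pose commanded when the call began, along the tool's axes at that moment; what a row does not reach only later rows make up. A row lasts 1/8 s, in which the tool goes at most 62.5 mm and 10.7 degrees, less where a joint would pass 70% of its speed; a pose out of reach is approached as far as the arm can. A call with a gripper value outside its range is refused whole. The fingers move at their own pace and stop on an object; "grip_force" is the grip in N (left out, the last holds). Time passes only in rows, so rows that repeat a pose let the fingers close. It gives the time, the measured TCP pose, the force and the opening at its end, in the units of the state.
- read_state(): the state, without advancing time (a new reading comes with each control period).
- get_image(name): name is "scene" or "side" or "wrist"; returns a dict with "pixels" (420x560x3 uint8, blue, green, red), "range_z" (420x560 float32, m along the optical axis (not along the pixel's ray), 0 where there is no reading), "intrinsics" (3x3 intrinsics, pixels), "world_from_camera" (4x4, takes a point from camera to world coordinates); the wrist camera has in their place "mount" (4x4, takes a point from camera to tool coordinates, whose origin is the TCP and whose axes are the flange's). Camera axes: x right, y up, looking along -z (the intrinsics and any distortion apply to the point x, -y, -z); pixel columns grow to the right and rows downward; lengths in m; the calibration is good to about 2 mm. The wrist camera is an equidistant fisheye: a pixel r from the principal point sees the ray r / f radians off the axis. A picture is of the moment at which its call begins: read the wrist's pose just before it.
- ctrl.finish_job(): hands the job in, once; it reports no verdict.
The state is a dict: "time": time; "joint_pos": joint angles; "qd": joint speeds; "tau": joint torques, N m; "ee_pos": TCP position; "orientation": TCP orientation; "force": force on the tool from outside, world axes, zero at the start; "torque": the same for the moment, N m; "grip_width": finger opening in m.
Only numpy, scipy, OpenCV 4.12 (cv2) and the standard library are available. Lean on these libraries where they do the work, as an engineer would, in place of code of your own. Each camera call takes 0.05 s, during which the arm holds its last target.

## Task

Load the petri dish into the small dish incubator. Press the front of its locked tray gently inwards until the push-push catch lets go and, once your hand is away, the tray comes all the way out; set the dish right way up on the tray between the four pegs; then press the tray gently back in until it catches, so that it stays locked in, with the dish in it, when you let go. Leave the other things where they stand.

Things in the scene. Friction and masses are not known exactly. Their poses are not given: they have to be found in the camera images.
- dish_center (a point): The centre (half-way up) of the loose petri dish: round, shallow, clear sides, 56 mm across, 12 mm high, 40 g, right way up, on the worktop to the right of the incubator. z axis up.
- tray (a joint): Slide of the incubator's tray, m: 0 = locked in (as it starts), +0.088 = fully out towards the robot, negative = pressed in past the locked position. Push-push catch: the tray is pressed in to the buffer and let come back; if it was locked it then runs fully out, if it was out it then locks at 0. Pressed well short of the buffer, its state does not change.
- incubator: Low white box fixed to the worktop, 150 deep x 100 wide x 52 mm high; origin: centre of its underside; open front at -x, z up. A spring drives the tray out (6 N when in, 4 N when out), slowed by a damper (20 N per m/s): about 0.8 s to run out. The rubber buffer (8 N per mm) is met 8 to 30 mm past the locked position; where differs every time and cannot be seen, only felt.
- tray_front (a point): Centre of the front face of the tray's upright front panel, 26 mm above the worktop: press here along +x (into the incubator; z up). Panel 80 mm wide, 8 thick, 7 to 45 mm above the worktop, 33 mm clear of the housing when locked. Past the locked position it takes 6 to 7 N, pressed slowly, until the buffer is felt; at 10 to 12 N the catch has surely changed over; over 15 N damages it.
- tray_seat (a point): Middle of the dish's seat on the tray's top, 16 mm above the worktop, amid four upright pegs (5 mm thick, 8.5 mm high) 23.7 mm before and behind and 23.2 mm to each side; the dish has about 2.5 mm play. Axes as tray_front; it lies 77 mm behind tray_front (+x), with the tray out 53 mm before the housing. Plate 52 mm wide: fingers holding the dish along y pass beside pegs and plate.
- timer_center (a point): Bystander: centre of a small white bench timer, 60 x 66 x 34 mm.
- carton_center (a point): Bystander: centre of a flat carton, 90 x 64 x 24 mm.
Things that resemble listed ones, but are neither listed nor needed, are in the scene too. What is shaped like the part that bears dish_center but red is not meant.

How it is judged:
By the outcome, as a careful person would: the job done as asked, in the order asked, and still so for the second after the job is handed in, with the robot touching nothing.
It also fails if it takes over 72 s, if anything falls off the work surface, if the arm or the gripper's body presses on something with over 40 N, if the wrist force passes 120 N, or if a joint passes its speed limit or range.

## Working session

There is one attempt and no reset: what is moved stays moved. The work goes in short steps, Python scripts to look and compute and a tool call to move; the robot and the scene stay as the last step left them, time stands still between calls to the robot, and variables do not carry over. Pictures are saved under pics/ and viewed, and the job is handed in when it is done.

Besides the shell and the picture viewer there is one more tool, called after "Request:" as a command line: name --argument value ..., lists and objects as JSON in quotes. drive_tool: Moves the arm, as the interface text tells. Its arguments: {"type":"object","properties":{"deltas":{"type":"array","items":{"type":"array"}},"grip_force":{"type":"number"}},"required":["deltas"]}

```bash
mkdir -p pics; ls
python3 - <<'E'
from cell import read_state,get_image
import cv2,numpy as np
print(read_state())
for n in ("scene","side"):
    d=get_image(n); cv2.imwrite(f"pics/{n}0.png",d["pixels"]); np.savez(f"{n}0.npz",**{k:d[k] for k in("pixels","range_z","intrinsics","world_from_camera")}); print(d["intrinsics"],d["world_from_camera"],d.keys())
E
```

```text
pics
{'time': 0.0, 'joint_pos': array([-1.37162199e+00,  3.00468447e-01,  1.52162649e+00,  1.86703023e-05,
        1.32069446e+00, -6.66263867e-02]), 'qd': array([-0.00024098, -0.0016614 ,  0.00099978,  0.00077264,  0.0005413 ,
        0.00172626]), 'tau': array([-1.03864899e-03, -5.43498480e+01, -3.61792910e+01, -1.58155244e-04,
        4.06562904e-03, -9.28084063e-06]), 'ee_pos': array([ 0.1444172 , -0.53046594,  0.24970355]), 'orientation': array([-3.11270546e+00, -4.16125222e-01,  9.61080086e-05]), 'force': array([-0.0634423 , -0.16546382, -1.06127391]), 'torque': array([ 0.03408035, -0.00827917,  0.00530185]), 'grip_width': 0.08533725824772657}
[[456.36334217   0.         277.99054807]
 [  0.         456.36334217 210.73023477]
 [  0.           0.           1.        ]] [[ 0.88894425  0.18916679 -0.41712593  0.13102863]
 [-0.45800252  0.36030168 -0.81266007 -1.0876439 ]
 [-0.00343713  0.91345423  0.40692697  0.40110898]
 [ 0.          0.          0.          1.        ]] dict_keys(['pixels', 'range_z', 'intrinsics', 'world_from_camera'])
[[499.84579802   0.         274.37836784]
 [  0.         499.84579802 206.60072373]
 [  0.           0.           1.        ]] [[ 0.8242187   0.27959527 -0.49243276 -0.02320679]
 [-0.56625792  0.41299452 -0.71329342 -1.1226709 ]
 [ 0.00393856  0.86675372  0.49872084  0.52802864]
 [ 0.          0.          0.          1.        ]] dict_keys(['pixels', 'range_z', 'intrinsics', 'world_from_camera'])
```

```bash
ls pics
```

```text
scene0.png
side0.png
```

View pics/scene0.png

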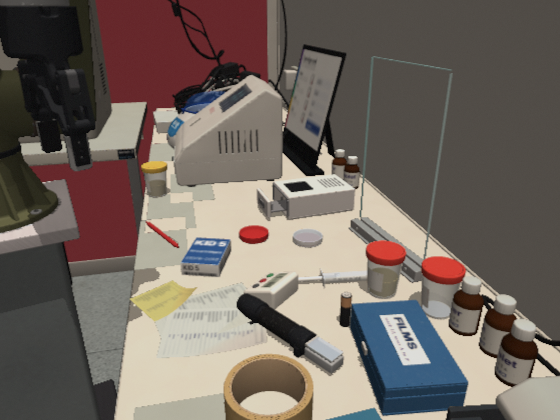

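View pics/side0.png

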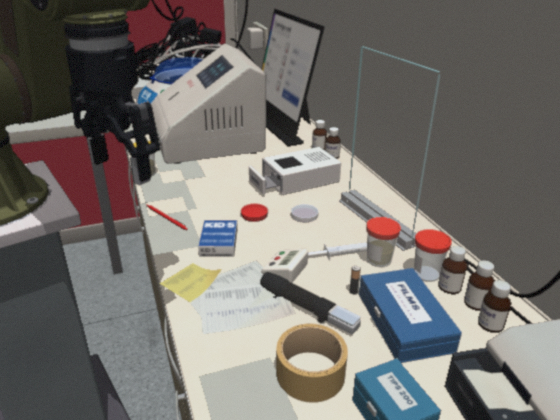

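The incubator is at scene (313,195) with its front panel at (265,203). There are two dish candidates: clear/white at (308,238) and red at (254,234). The clear one fits, since the red one is excluded by the task. I'll confirm with a crop and measure.

```bash
cat > h.py <<'E'
import numpy as np,cv2
def load(n): return dict(np.load(n))
def cloud(d):
    K=d["intrinsics"];z=d["range_z"];h,w=z.shape
    u,v=np.meshgrid(np.arange(w),np.arange(h))
    p=np.stack([(u-K[0,2])/K[0,0]*z,-(v-K[1,2])/K[1,1]*z,-z],-1)
    T=d["world_from_camera"]; P=p@T[:3,:3].T+T[:3,3]; P[z<=0]=np.nan
    return P
def rayplane(d,u,v,h):
    K=d["intrinsics"];T=d["world_from_camera"]
    r=T[:3,:3]@np.array([(u-K[0,2])/K[0,0],-(v-K[1,2])/K[1,1],-1]);o=T[:3,3]
    return o+r*(h-o[2])/r[2]
E
python3 - <<'E'
from h import *
ims=[]
for n,box in(("scene",(225,165,365,260)),("side",(225,135,365,230))):
    d=load(n+"0.npz");P=cloud(d)
    x0,y0,x1,y1=box
    ims.append(cv2.resize(d["pixels"][y0:y1,x0:x1],None,fx=4,fy=3.1,interpolation=cv2.INTER_CUBIC))
    for nm,(u,v) in dict(scene=dict(dish=(308,237),red=(254,233),panel=(265,203),top=(318,185),worktop=(285,228)),side=dict(dish=(304,212),red=(254,211),panel=(258,180),top=(305,160),worktop=(280,215)))[n].items(): print(n,nm,P[v,u].round(4))
    # top cloud of incubator
    m=(np.abs(P[...,2]-0.052)<.004); 
    yy,xx=np.where(m); s=(xx>x0)&(xx<x1)&(yy>y0)&(yy<y1)
    pts=P[yy[s],xx[s]]; print(len(pts),cv2.minAreaRect((pts[:,:2]*1000).astype(np.float32)),pts[:,2].mean())
cv2.imwrite("pics/crop0.png",np.vstack(ims))
E
```

```text
scene dish [ 0.523  -0.445   0.0133]
scene red [ 0.4419 -0.3826  0.0127]
scene panel [ 0.4999 -0.311   0.0357]
scene top [ 0.6256 -0.3124  0.0532]
scene worktop [ 5.161e-01 -3.678e-01 -2.000e-04]
1393 ((584.2426147460938, -251.09747314453125), (231.7803192138672, 314.4742126464844), 55.14396286010742) 0.051914184475820364
side dish [ 0.5222 -0.4385  0.0135]
side red [ 0.4402 -0.3786  0.0137]
side panel [ 0.5035 -0.2961  0.0316]
side top [ 0.6269 -0.3033  0.0508]
side worktop [ 0.4857 -0.406   0.0025]
1537 ((625.0697631835938, -273.4613037109375), (240.384033203125, 340.4986572265625), 56.11770248413086) 0.052334600337064836
```

View pics/crop0.png

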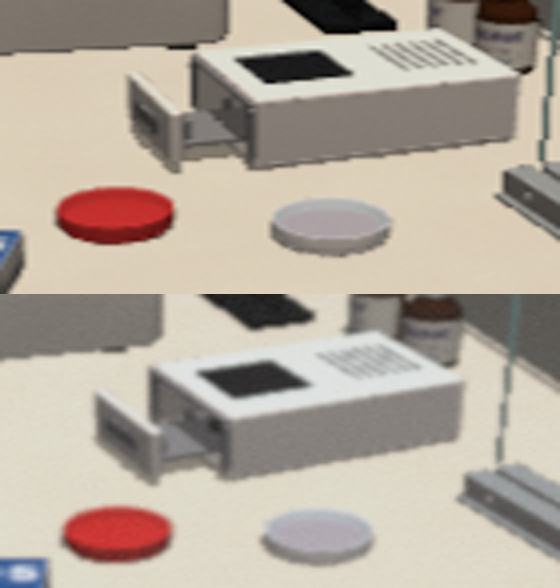

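The crop confirms it: the clear dish is at scene (308,236), the red lookalike lies to its left, and the incubator's slide runs close to +x. Next I'll get the exact corners and the dish centre.

Run:
```python
from h import *
C={"scene":[(192,55),(255,107),(520,75),(435,30)],"side":[(150,370),(232,418),(464,378),(375,332)]}
F={"scene":[(130,75),(182,118)],"side":[(97,395),(158,428)]}
for n,(x0,y0) in(("scene",(225,165)),("side",(225,135))):
    d=load(n+"0.npz");P=cloud(d); off=0 if n=="scene" else 294
    Q=np.array([rayplane(d,x0+(u+.5)/4-.5,y0+(v+.5-off)/3.1-.5,.052)[:2] for u,v in C[n]])
    print(n,"FL FR BR BL",Q.round(4).tolist()); 
    print(" len",np.linalg.norm(Q[3]-Q[0]),np.linalg.norm(Q[2]-Q[1]),"w",np.linalg.norm(Q[0]-Q[1]),np.linalg.norm(Q[2]-Q[3]),"c",Q.mean(0))
    a=(Q[3]-Q[0]+Q[2]-Q[1]);print(" yaw",np.degrees(np.arctan2(a[1],a[0])))
    R=np.array([rayplane(d,x0+(u+.5)/4-.5,y0+(v+.5-off)/3.1-.5,.045)[:2] for u,v in F[n]]);print(" panel L,R",R.round(4).tolist())
    # cloud-based
    reg=(P[...,0]>.45)&(P[...,0]<.75)&(P[...,1]>-.38)&(P[...,1]<-.15)&(np.abs(P[...,2]-.052)<.003)
    pts=P[reg];print(" top cloud",cv2.minAreaRect((pts[:,:2]*1000).astype(np.float32)))
    for nm,c in(("dish",(.523,-.442)),("red",(.441,-.38))):
        s=(np.hypot(P[...,0]-c[0],P[...,1]-c[1])<.036)&(P[...,2]>.009)&(P[...,2]<.017)
        p=P[s]; print(" ",nm,len(p),cv2.minEnclosingCircle((p[:,:2]*1000).astype(np.float32)),p[:,:2].mean(0),p[:,2].mean())
    for nm,lo,hi in(("carton",(.3,-.46),(.47,-.33)),("around",0,0)):
        if lo==0: continue
```

```text
scene FL FR BR BL [[0.5482, -0.2498], [0.5331, -0.3498], [0.6834, -0.3649], [0.6947, -0.2675]]
 len 0.14761359222326298 0.15101688400876695 w 0.10107962008461457 0.09800178140950924 c [ 0.6148413  -0.30799848]
 yaw -6.304696455105061
 panel L,R [[0.5093, -0.2529], [0.5001, -0.3343]]
 top cloud ((643.0822143554688, -300.00592041015625), (220.81117248535156, 125.81999969482422), 3.3206987380981445)
  dish 359 ((526.9459838867188, -434.7474670410156), 29.324153900146484) [ 0.52519562 -0.4369584 ] 0.0121817101937947
  red 347 ((443.32916259765625, -373.8560791015625), 29.724567413330078) [ 0.44207822 -0.37679695] 0.012104210005690924
side FL FR BR BL [[0.5467, -0.247], [0.5394, -0.3384], [0.6864, -0.3581], [0.6981, -0.2634]]
 len 0.15229170510870413 0.14832628220648664 w 0.09169530992910782 0.09536749554801247 c [ 0.61766299 -0.30171203]
 yaw -6.920390221527404
 panel L,R [[0.5066, -0.2538], [0.5056, -0.3173]]
 top cloud ((651.278076171875, -291.29718017578125), (244.60098266601562, 152.20338439941406), 16.141572952270508)
  dish 334 ((526.1124877929688, -435.18017578125), 28.903261184692383) [ 0.52538287 -0.43640976] 0.012540407062945505
  red 330 ((443.9958801269531, -373.9920654296875), 30.039840698242188) [ 0.44241454 -0.37545685] 0.01252514371452292
```

Run:
```python
from h import *
from cell import get_image
d=load("scene0.npz");P=cloud(d);P2=cloud(load("side0.npz"))
A=np.vstack([P.reshape(-1,3),P2.reshape(-1,3)]);A=A[~np.isnan(A[:,0])]
H=np.zeros((600,700));  # 1.25mm? x up
x=((A[:,0]-.1)/.7*28).astype(int);y=((A[:,1]+.8)/.7*28).astype(int)
G=np.full((28,28),-1)
for a,b,z in zip(x,y,A[:,2]):
    if 0<=a<28 and 0<=b<28: G[a,b]=max(G[a,b],int(z*1000))
print("rows x from .8 down, cols y -.8..-.1 (25mm)")
for a in range(27,-1,-1): print(f"{.1+a*.025:.3f}",' '.join(f"{g:4d}" for g in G[a]))
for n,u,v in(("scene",365,222),("scene",425,272)): print(P[v,u])
w=get_image("wrist");print(w["mount"],w["intrinsics"]);cv2.imwrite("pics/w0.png",w["pixels"])
```

```text
rows x from .8 down, cols y -.8..-.1 (25mm)
0.775   -1   -1   -1   -1   -1   -1   -1   -1   -1   -1   -1   -1   -1   -1  407  412  412  413  413  130    3   51   64   -1   78   -1  304  303
0.750   -1   -1   -1   -1   -1   -1   -1   -1   -1   -1  399  411  411  411  412  405    3    2    3    3    3   78   79   49   79   78  225  223
0.725   -1   -1   -1   -1   -1   -1   -1  419  416  413  410  410    3    3    2    2    3    3    1    3    1   52   57   -1   50    2  124  121
0.700   -1   -1   -1  431  429  426  423  420    5    2    2    3    3    2    4    2    3    2    1    2   -1   50   -1   -1   -1    2   18   17
0.675  368  436  436  433  409    2   -1    2    2    2    2    2    2    3    2    3    2   54   54   53   54   54   -1   -1   -1    1    2    2
0.650  316    5    9    8    2    0   -1    0    2   18   21   21   21   21  294    1    2   53   54   54   54   54   -1   -1   -1    2    3    2
0.625   16    8    9   -1   -1   -1  325  325  326  326  326  326  325  326  325    4    2   53   54   54   55   54   -1   -1   -1   -1  215  217
0.600   53    2   75   76   76    
[... 2803 characters left out ...]
52  341  336   -1   -1   -1   -1   -1   -1   -1   -1   -1   -1   -1    1    2  403
0.100   -1   -1    0   -1   -1   -1   -1   -1  459  459  456  454  451  348   -1   -1   -1   -1   -1   -1   -1   -1   -1   -1   -1    3    2   11
[ 0.64728504 -0.45206704  0.0195185 ]
[ 0.55347765 -0.70340799  0.07049999]
[[ 3.99183825e-04  9.50798358e-01  3.09810140e-01  8.05183202e-02]
 [ 9.99999743e-01 -5.64287597e-04  4.43303755e-04  1.27097991e-04]
 [ 5.96314501e-04  3.09809883e-01 -9.50798339e-01 -1.23947054e-01]
 [ 0.00000000e+00  0.00000000e+00  0.00000000e+00  1.00000000e+00]] [[325.1922621    0.         286.79508167]
 [  0.         325.1922621  209.8877199 ]
 [  0.           0.           1.        ]]
```

View pics/w0.png

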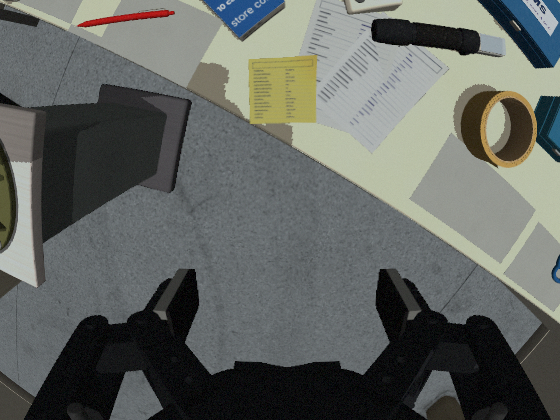

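Run:
```python
from h import *
d=load("scene0.npz");s=load("side0.npz")
for nm,dd,px,h in(("rail s",d,[(350,222),(365,219),(432,262),(413,276)],.02),("glass bot s",d,[(361,222),(427,268)],.02),("top s",d,[(371,58),(448,70)],.325),("rail side",s,[(340,197),(353,193),(415,236),(400,245)],.02),("top side",s,[(361,49),(437,74)],.325)):
    print(nm,[rayplane(dd,u,v,h)[:2].round(3).tolist() for u,v in px])
v=np.vstack([d["pixels"][40:290,330:470],s["pixels"][40:290,330:470]])
cv2.imwrite("pics/glass.png",cv2.resize(np.hstack([d["pixels"][40:290,330:470],s["pixels"][40:290,330:470]]),None,fx=2.4,fy=2.4))
```

```text
rail s [[0.621, -0.439], [0.655, -0.442], [0.65, -0.627], [0.593, -0.645]]
glass bot s [[0.64, -0.449], [0.63, -0.637]]
top s [[0.625, -0.46], [0.616, -0.635]]
rail side [[0.616, -0.44], [0.651, -0.442], [0.632, -0.632], [0.587, -0.637]]
top side [[0.63, -0.449], [0.61, -0.638]]
```

View pics/glass.png

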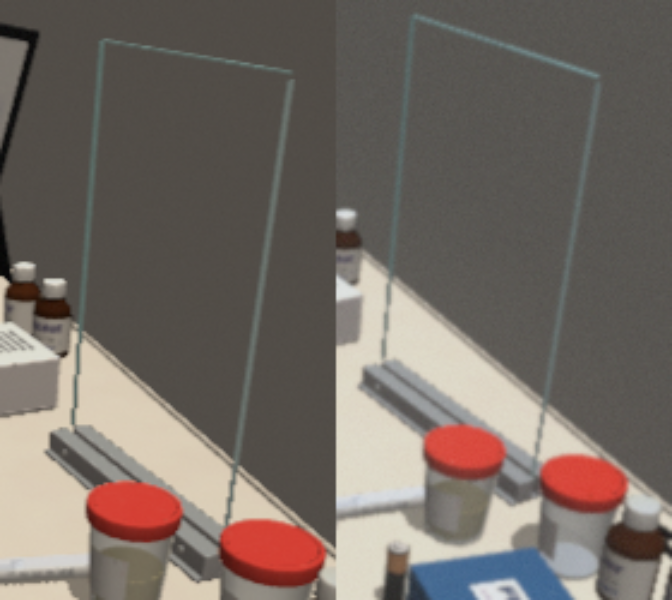

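```bash
cat >> h.py <<'E'
from scipy.spatial.transform import Rotation as Ro
def need(st,pos,yaw_deg):
    """tool-frame shift mm and turn to bring TCP to pos, tool pointing down with tool x at yaw"""
    R=Ro.from_rotvec(st["orientation"]); y=np.radians(yaw_deg)
    T=Ro.from_matrix(np.array([[np.cos(y),np.sin(y),0],[np.sin(y),-np.cos(y),0],[0,0,-1]]))
    return (R.inv().apply(np.array(pos)-st["ee_pos"])*1000).round(2),(R.inv()*T).as_rotvec().round(4)
E
python3 - <<'E'
from h import *
from cell import read_state
print(need(read_state(),[.45,-.33,.25],173))
E
```

```text
(array([ 3.4751e+02, -1.1323e+02, -3.0000e-02]), array([-2.0000e-04, -1.2000e-03, -2.7536e+00]))
```

Request:
drive_tool --deltas '[[[30,-10,0],[0,0,-0.18],0],[[70,-23,0],[0,0,-0.36],0],[[110,-36,0],[0,0,-0.54],0],[[150,-49,0],[0,0,-0.72],0],[[190,-62,0],[0,0,-0.9],0],[[230,-75,0],[0,0,-1.08],0],[[270,-88,0],[0,0,-1.26],0],[[310,-101,0],[0,0,-1.44],0],[[335,-110,0],[0,0,-1.62],0],[[347,-113,0],[0,0,-1.8],0],[[347,-113,0],[0,0,-1.98],0],[[347,-113,0],[0,0,-2.1],0]]' --grip_force 30

```text
time: 1.65
ee_pos: [0.4497, -0.3303, 0.25]
orientation: [-1.18, -2.911, -0.0]
force: [0.5, 0.0, 0.8]
grip_width: -0.0001
```

Request:
drive_tool --deltas '[[[0,0,0],[0,0,-0.18],0],[[0,0,0],[0,0,-0.36],0],[[0,0,0],[0,0,-0.54],0],[[0,0,0],[0,0,-0.65],0],[[0,0,0],[0,0,-0.653],0]]'

```text
time: 2.28
ee_pos: [0.4495, -0.3304, 0.2501]
orientation: [-0.194, -3.135, -0.0]
force: [0.1, -0.2, 1.0]
grip_width: 0.0002
```

```bash
cat >> h.py <<'E'
def wshot(name):
    from cell import read_state,get_image
    st=read_state(); w=get_image("wrist")
    cv2.imwrite(f"pics/{name}.png",w["pixels"])
    np.savez(name+".npz",pixels=w["pixels"],range_z=w["range_z"],K=w["intrinsics"],M=w["mount"],pos=st["ee_pos"],rv=st["orientation"])
    return st
def wT(d):
    T=np.eye(4);T[:3,:3]=Ro.from_rotvec(d["rv"]).as_matrix();T[:3,3]=d["pos"];return T@d["M"]
def wray(d,u,v):
    K=d["K"];a=np.array(u,float)-K[0,2];b=np.array(v,float)-K[1,2];r=np.hypot(a,b)+1e-9;th=r/K[0,0]
    return np.stack([np.sin(th)*a/r,-np.sin(th)*b/r,-np.cos(th)],-1)
def wplane(d,u,v,h):
    T=wT(d);r=wray(d,u,v)@T[:3,:3].T;o=T[:3,3];return o+r*((h-o[2])/r[...,2])[...,None]
def wcloud(d):
    z=d["range_z"];u,v=np.meshgrid(np.arange(z.shape[1]),np.arange(z.shape[0]))
    r=wray(d,u,v);p=r/(-r[...,2:])*z[...,None];T=wT(d);P=p@T[:3,:3].T+T[:3,3];P[z<=0]=np.nan;return P
E
python3 - <<'E'
from h import *
st=wshot("w1");print(st["ee_pos"],st["joint_pos"].round(3),need(st,[.45,-.33,.25],173))
E
```

```text
[ 0.44954263 -0.33044645  0.25005569] [-0.7    0.318  1.498 -0.     1.326 -2.147] (array([-0.4 ,  0.5 ,  0.06]), array([ 0.0002, -0.0004, -0.0012]))
```

View pics/w1.png

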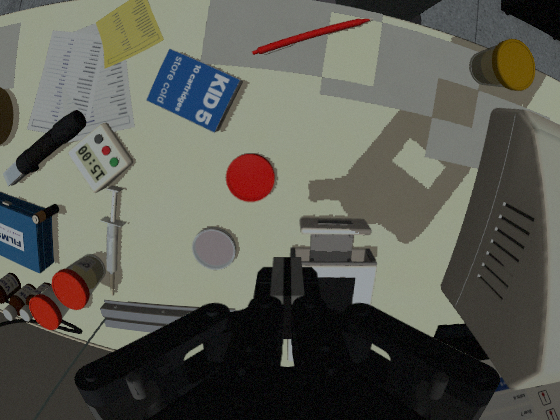

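Run:
```python
from h import *
d=load("w1.npz")
cv2.imwrite("pics/w1c.png",cv2.resize(d["pixels"][200:310,185:385],None,fx=4,fy=4,interpolation=cv2.INTER_CUBIC))
P=wcloud(d)
s=(np.hypot(P[...,0]-.526,P[...,1]+.436)<.05)&(P[...,2]>.007)&(P[...,2]<.02)
p=P[s];print(len(p),cv2.minEnclosingCircle((p[:,:2]*1000).astype(np.float32)),p[:,2].mean())
s=(np.abs(P[...,0]-.5)<.03)&(np.abs(P[...,1]+.29)<.07)&(P[...,2]>.041)&(P[...,2]<.049)
p=P[s];print(len(p),p[:,2].mean(),cv2.minAreaRect((p[:,:2]*1000).astype(np.float32)))
```

```text
1466 ((528.7329711914062, -432.7771301269531), 28.652793884277344) 0.012670335586329578
502 0.04453685120984273 ((509.2376403808594, -283.0625), (78.7288589477539, 8.814142227172852), 81.0230941772461)
```

View pics/w1c.png

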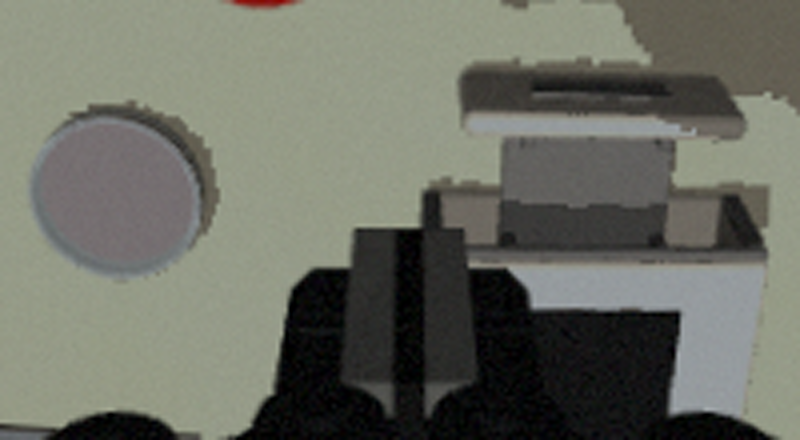

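Run:
```python
from h import *
from cell import read_state
print(need(read_state(),[.469,-.277,.029],171))
```

```text
(array([-12.68,  55.4 , 221.13]), array([ 0.0002, -0.0003,  0.0321]))
```

Request:
drive_tool --deltas '[[[-3,14,10],[0,0,0.01],0],[[-7,30,40],[0,0,0.02],0],[[-11,46,75],[0,0,0.032],0],[[-12.7,55.4,110],[0,0,0.032],0],[[-12.7,55.4,140],[0,0,0.032],0],[[-12.7,55.4,170],[0,0,0.032],0],[[-12.7,55.4,195],[0,0,0.032],0],[[-12.7,55.4,213],[0,0,0.032],0],[[-12.7,55.4,221],[0,0,0.032],0],[[-12.7,55.4,221],[0,0,0.032],0]]'

```text
time: 3.58
ee_pos: [0.4691, -0.2769, 0.0292]
orientation: [-0.243, -3.132, -0.0]
force: [0.1, -0.2, 1.0]
grip_width: 0.0002
```

Run:
```python
from h import *
st=wshot("w2");print(st["ee_pos"],st["force"])
d=load("w2.npz");P=wcloud(d)
s=(np.abs(P[...,0]-.5)<.03)&(np.abs(P[...,1]+.29)<.07)&(P[...,2]>.041)&(P[...,2]<.049)
p=P[s];print(len(p),p[:,2].mean(),cv2.minAreaRect((p[:,:2]*1000).astype(np.float32)))
```

```text
[ 0.46905158 -0.27692465  0.02922934] [ 0.12411601 -0.23159787  1.00597033]
154 0.04797946118908086 ((487.103515625, -279.4478454589844), (2.8951051235198975, 34.51239013671875), 81.44867706298828)
```

View pics/w2.png

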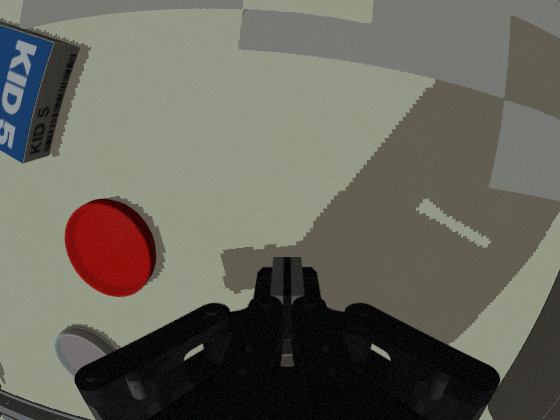

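```bash
cat >> h.py <<'E'
def sshot(name,box=None,f=5,which=("scene","side")):
    from cell import get_image
    o=[]
    for n in which:
        d=get_image(n);np.savez(f"{n}_{name}.npz",**{k:d[k] for k in("pixels","range_z","intrinsics","world_from_camera")})
        x0,y0,x1,y1=box[n] if box else (0,0,560,420)
        o.append(cv2.resize(d["pixels"][y0:y1,x0:x1],None,fx=f,fy=f,interpolation=cv2.INTER_CUBIC))
    cv2.imwrite(f"pics/{name}.png",np.hstack(o))
BX={"scene":(225,145,365,260),"side":(215,120,355,235)}
E
python3 - <<'E'
from h import *
sshot("s2",BX,2.8)
E
```

```text
(no output)
```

View pics/s2.png

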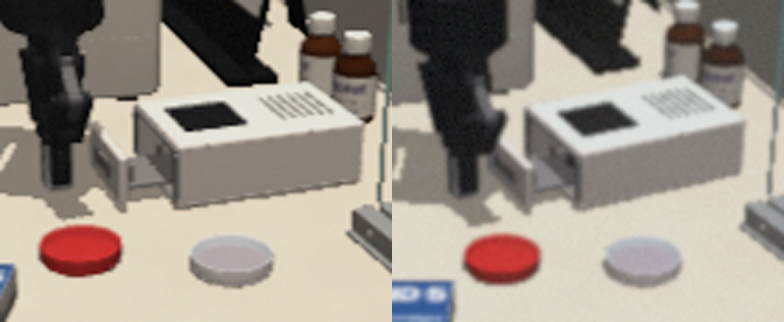

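Request:
drive_tool --deltas '[[[-4,0,0],[0,0,0],0],[[-8,0,0],[0,0,0],0],[[-12,0,0],[0,0,0],0],[[-15,0,0],[0,0,0],0],[[-17,0,0],[0,0,0],0],[[-18,0,0],[0,0,0],0]]'

```text
time: 4.47
ee_pos: [0.4868, -0.2799, 0.0292]
orientation: [-0.243, -3.132, -0.0]
force: [0.0, 0.2, 0.2]
grip_width: 0.0001
```

Request:
drive_tool --deltas '[[[-1,0,0],[0,0,0],0],[[-2,0,0],[0,0,0],0]]'

```text
time: 4.72
ee_pos: [0.4888, -0.2802, 0.0293]
orientation: [-0.243, -3.132, 0.0]
force: [0.7, -0.7, -0.6]
grip_width: -0.0
```

Request:
drive_tool --deltas '[[[-1,0,0],[0,0,0],0],[[-2,0,0],[0,0,0],0]]'

```text
time: 4.97
ee_pos: [0.4908, -0.2805, 0.0293]
orientation: [-0.243, -3.132, -0.0]
force: [-0.0, -0.3, 0.6]
grip_width: 0.0003
```

Request:
drive_tool --deltas '[[[-1,0,0],[0,0,0],0],[[-2,0,0],[0,0,0],0]]'

```text
time: 5.22
ee_pos: [0.4928, -0.2808, 0.0293]
orientation: [-0.243, -3.132, -0.0]
force: [0.4, -0.5, 0.3]
grip_width: 0.0002
```

Request:
drive_tool --deltas '[[[-1,0,0],[0,0,0],0],[[-2,0,0],[0,0,0],0]]'

```text
time: 5.48
ee_pos: [0.4944, -0.281, 0.0292]
orientation: [-0.243, -3.131, -0.0]
force: [-6.0, 1.1, 3.8]
grip_width: 0.0
```

Request:
drive_tool --deltas '[[[-1,0,0],[0,0,0],0],[[-2,0,0],[0,0,0],0]]'

```text
time: 5.72
ee_pos: [0.4961, -0.2813, 0.0292]
orientation: [-0.243, -3.131, -0.001]
force: [-5.5, 1.5, 4.1]
grip_width: 0.0001
```

Request:
drive_tool --deltas '[[[-1,0,0],[0,0,0],0],[[-2,0,0],[0,0,0],0]]'

```text
time: 5.98
ee_pos: [0.4981, -0.2816, 0.0292]
orientation: [-0.243, -3.131, -0.001]
force: [-5.5, 0.6, 4.3]
grip_width: 0.0001
```

Request:
drive_tool --deltas '[[[-1,0,0],[0,0,0],0],[[-2,0,0],[0,0,0],0],[[-3,0,0],[0,0,0],0]]'

```text
time: 6.35
ee_pos: [0.5011, -0.282, 0.0292]
orientation: [-0.243, -3.131, -0.001]
force: [-5.7, 1.9, 4.4]
grip_width: 0.0002
```

Request:
drive_tool --deltas '[[[-0.7,0,0],[0,0,0],0],[[-0.7,0,0],[0,0,0],0]]'

```text
time: 6.6
ee_pos: [0.5018, -0.2822, 0.0293]
orientation: [-0.243, -3.131, -0.001]
force: [-5.3, 0.8, 4.1]
grip_width: 0.0003
```

Request:
drive_tool --deltas '[[[-0.7,0,0],[0,0,0],0],[[-0.7,0,0],[0,0,0],0]]'

```text
time: 6.85
ee_pos: [0.5025, -0.2823, 0.0293]
orientation: [-0.243, -3.131, -0.001]
force: [-5.3, 0.9, 3.6]
grip_width: -0.0002
```

Request:
drive_tool --deltas '[[[-0.5,0,0],[0,0,0],0],[[-1,0,0],[0,0,0],0]]'

```text
time: 7.1
ee_pos: [0.5034, -0.2824, 0.0292]
orientation: [-0.243, -3.131, -0.001]
force: [-5.7, 1.6, 4.2]
grip_width: 0.0001
```

Request:
drive_tool --deltas '[[[-0.5,0,0],[0,0,0],0],[[-1,0,0],[0,0,0],0]]'

```text
time: 7.35
ee_pos: [0.5044, -0.2825, 0.0292]
orientation: [-0.243, -3.131, -0.001]
force: [-5.7, 2.4, 3.8]
grip_width: 0.0
```

Request:
drive_tool --deltas '[[[-0.5,0,0],[0,0,0],0],[[-1,0,0],[0,0,0],0]]'

```text
time: 7.6
ee_pos: [0.5054, -0.2827, 0.0292]
orientation: [-0.243, -3.131, -0.001]
force: [-7.1, 1.5, 3.6]
grip_width: 0.0002
```

Request:
drive_tool --deltas '[[[-0.4,0,0],[0,0,0],0],[[-0.4,0,0],[0,0,0],0]]'

```text
time: 7.85
ee_pos: [0.5058, -0.2828, 0.0292]
orientation: [-0.243, -3.131, -0.001]
force: [-6.2, 1.8, 3.9]
grip_width: 0.0002
```

Request:
drive_tool --deltas '[[[-0.5,0,0],[0,0,0],0],[[-0.8,0,0],[0,0,0],0]]'

```text
time: 8.1
ee_pos: [0.5066, -0.2828, 0.0292]
orientation: [-0.243, -3.131, -0.001]
force: [-7.2, 1.6, 4.6]
grip_width: 0.0003
```

Request:
drive_tool --deltas '[[[-0.4,0,0],[0,0,0],0],[[-0.7,0,0],[0,0,0],0]]'

```text
time: 8.35
ee_pos: [0.5073, -0.283, 0.0292]
orientation: [-0.243, -3.131, -0.001]
force: [-6.8, 0.6, 3.6]
grip_width: -0.0002
```

Request:
drive_tool --deltas '[[[-0.5,0,0],[0,0,0],0],[[-0.9,0,0],[0,0,0],0]]'

```text
time: 8.6
ee_pos: [0.508, -0.283, 0.0292]
orientation: [-0.243, -3.13, -0.001]
force: [-8.9, 1.7, 5.7]
grip_width: 0.0002
```

Request:
drive_tool --deltas '[[[-0.2,0,0],[0,0,0],0],[[-0.2,0,0],[0,0,0],0]]'

```text
time: 8.85
ee_pos: [0.5081, -0.2831, 0.0292]
orientation: [-0.243, -3.13, -0.001]
force: [-9.0, 2.2, 6.4]
grip_width: 0.0004
```

Request:
drive_tool --deltas '[[[-0.3,0,0],[0,0,0],0],[[-0.3,0,0],[0,0,0],0]]'

```text
time: 9.1
ee_pos: [0.5083, -0.2831, 0.0292]
orientation: [-0.243, -3.13, -0.001]
force: [-9.6, 2.4, 6.5]
grip_width: 0.0
```

Request:
drive_tool --deltas '[[[-0.25,0,0],[0,0,0],0],[[-0.25,0,0],[0,0,0],0]]'

```text
time: 9.35
ee_pos: [0.5085, -0.2831, 0.0292]
orientation: [-0.243, -3.129, -0.001]
force: [-10.9, 1.8, 7.1]
grip_width: 0.0002
```

Request:
drive_tool --deltas '[[[3,0,0],[0,0,0],0],[[10,0,0],[0,0,0],0],[[30,0,0],[0,0,0],0],[[65,0,0],[0,0,0],0],[[100,0,0],[0,0,0],0],[[130,0,-5],[0,0,0],0],[[145,0,-30],[0,0,0],0],[[145,0,-70],[0,0,0],0],[[145,0,-120],[0,0,0],0],[[145,0,-160],[0,0,0],0],[[145,0,-180],[0,0,0],0],[[145,0,-180],[0,0,0],0]]'

```text
time: 10.85
ee_pos: [0.3665, -0.2613, 0.2103]
orientation: [0.243, 3.129, -0.003]
force: [-0.2, -0.6, -0.3]
grip_width: 0.0006
```

Run:
```python
from h import *
st=wshot("w3");print(st["ee_pos"],st["force"])
sshot("s3",BX,2.8)
```

```text
[ 0.36651233 -0.26131656  0.21033373] [-0.2416746  -0.60711594 -0.29880879]
```

View pics/w3.png

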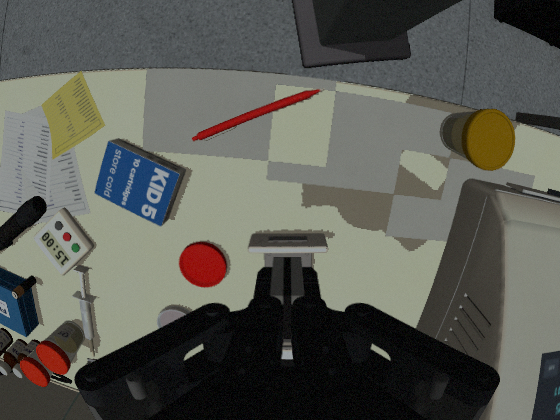

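View pics/s3.png

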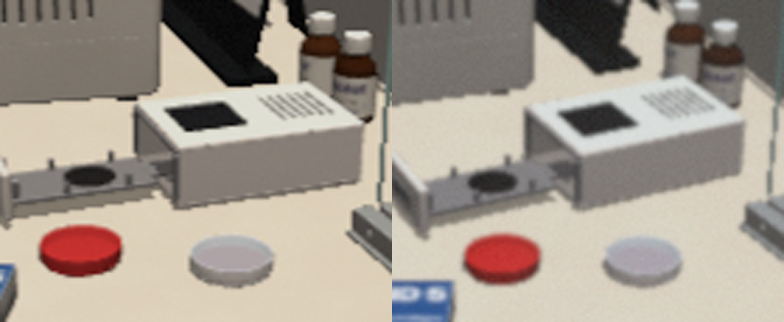

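Run:
```python
from h import *
from cell import read_state
d=load("w3.npz");P=wcloud(d)
s=(np.abs(P[...,0]-.42)<.04)&(np.abs(P[...,1]+.27)<.07)&(P[...,2]>.041)&(P[...,2]<.049)
p=P[s];print(len(p),p[:,2].mean(),cv2.minAreaRect((p[:,:2]*1000).astype(np.float32)))
print(need(read_state(),[.5275,-.434,.12],171))
```

```text
625 0.04445226132985467 ((422.9619140625, -269.1197814941406), (78.27631378173828, 7.9545440673828125), 81.26692962646484)
(array([-186.54, -146.3 ,   87.79]), array([ 0.0008, -0.0012,  0.0022]))
```

Request:
drive_tool --deltas '[[[-15,-12,0],[0,0,0],100],[[-45,-35,5],[0,0,0],100],[[-85,-66,15],[0,0,0],100],[[-125,-98,35],[0,0,0],100],[[-160,-125,55],[0,0,0],100],[[-180,-141,75],[0,0,0],100],[[-186.5,-146.3,86],[0,0,0],100],[[-186.5,-146.3,87.8],[0,0,0.002],100],[[-186.5,-146.3,87.8],[0,0,0.002],100]]'

```text
time: 12.12
ee_pos: [0.5276, -0.4339, 0.1222]
orientation: [0.246, 3.132, -0.0]
force: [-0.2, -0.4, 1.0]
grip_width: 0.0855
```

Run:
```python
from h import *
st=wshot("w4");print(st["ee_pos"],st["force"],st["grip_width"])
d=load("w4.npz");P=wcloud(d)
s=(np.hypot(P[...,0]-.526,P[...,1]+.436)<.05)&(P[...,2]>.007)&(P[...,2]<.02)
p=P[s];print(len(p),cv2.minEnclosingCircle((p[:,:2]*1000).astype(np.float32)),p[:,2].mean())
```

```text
[ 0.52764766 -0.43390262  0.12217985] [-0.18900202 -0.35601301  0.99594506] 0.08545352144530015
4129 ((528.6262817382812, -432.72607421875), 28.43297576904297) 0.01272002262869564
```

View pics/w4.png

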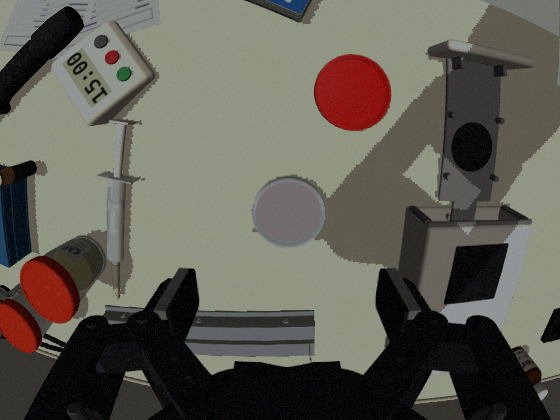

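Run:
```python
from h import *
for n in("w1","w4"):
    d=load(n+".npz");P=wcloud(d);R=Ro.from_rotvec(d["rv"]).as_matrix()
    Q=(P-d["pos"])@R
    s=(np.abs(Q[...,0])<.03)&(np.abs(Q[...,1])<.06)&(Q[...,2]<.04)&(Q[...,2]>-.05)
    q=Q[s]; print(n,len(q),np.percentile(q[:,2],[50,90,98,99.5,100]).round(4), q[q[:,2]>np.percentile(q[:,2],95)][:, :2].mean(0))
    t=q[q[:,2]>np.percentile(q[:,2],85)];print(" xspan",t[:,0].min(),t[:,0].max(),"y",np.unique(t[:,1].round(3))[[0,-1]])
d=load("w4.npz");hsv=d["pixels"]
sub=hsv[110:190,440:505].max(2)
m=(sub<40).astype(np.uint8);n,l,st,c=cv2.connectedComponentsWithStats(m)
for i in range(1,n):
    if st[i,4]>200: print(st[i],c[i],wplane(d,c[i][0]+440,c[i][1]+110,.016))
cv2.imwrite("pics/w4c.png",cv2.resize(d["pixels"][30:240,395:545],None,fx=3.5,fy=2.8,interpolation=cv2.INTER_CUBIC))
```

```text
w1 13802 [-0.0366 -0.0078  0.0085  0.0124  0.0157] [0.00829251 0.00034989]
 xspan -0.011637407233521115 0.011045690671395299 y [-0.013  0.014]
w4 8711 [-0.0316 -0.0055  0.0017  0.0042  0.0063] [0.00142997 0.00015666]
 xspan -0.012873324033803112 0.010911655286730586 y [-0.056  0.057]
[  11   12   41   50 1605] [31.28411215 36.45981308] [ 0.49480762 -0.28046563  0.016     ]
```

View pics/w4c.png

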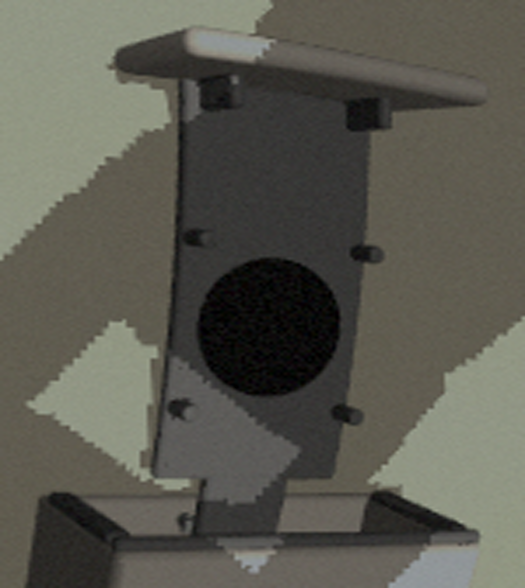

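Run:
```python
from h import *
from cell import read_state
print(need(read_state(),[.5286,-.4328,.018],171))
```

```text
(array([ -0.52,   1.38, 104.58]), array([-0.0006,  0.0009,  0.0005]))
```

Request:
drive_tool --deltas '[[[-0.5,1.4,15],[0,0,0],92],[[-0.5,1.4,40],[0,0,0],92],[[-0.5,1.4,65],[0,0,0],92],[[-0.5,1.4,82],[0,0,0],92],[[-0.5,1.4,90],[0,0,0],92],[[-0.5,1.4,94],[0,0,0],92],[[-0.5,1.4,96],[0,0,0],92]]'

```text
time: 13.05
ee_pos: [0.5288, -0.4332, 0.026]
orientation: [0.246, 3.131, -0.001]
force: [0.2, -0.5, -0.1]
grip_width: 0.0784
```

Run:
```python
from h import *
st=wshot("w5");print(st["ee_pos"],st["force"],st["grip_width"],need(st,[.5286,-.4328,.018],171))
sshot("s5",BX,2.8)
```

```text
[ 0.52884043 -0.43320976  0.02598436] [ 0.19516809 -0.54549709 -0.12782131] 0.07838612952099122 (array([0.31, 0.37, 7.98]), array([-0.0005,  0.0008,  0.0003]))
```

View pics/w5.png

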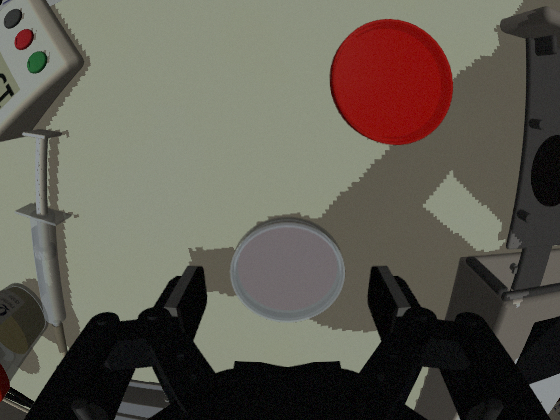

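View pics/s5.png

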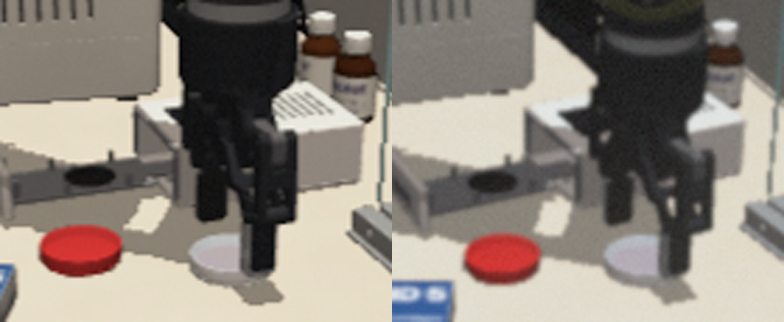

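Run:
```python
from h import *
d=load("w5.npz");print(wplane(d,288,270,.012),d["pos"])
P=wcloud(d);s=(np.hypot(P[...,0]-.5286,P[...,1]+.4327)<.04)&(P[...,2]>.008)&(P[...,2]<.0155)
p=P[s];print(len(p),cv2.minEnclosingCircle((p[:,:2]*1000).astype(np.float32)),p[:,2].mean())
```

```text
[ 0.52576414 -0.43175004  0.012     ] [ 0.52884043 -0.43320976  0.02598436]
9382 ((528.8831787109375, -432.8064270019531), 28.84060287475586) 0.012764572713031976
```

Request:
drive_tool --deltas '[[[0.3,0.4,4],[0,0,0],85],[[0.3,0.4,8],[0,0,0],80],[[0.3,0.4,8],[0,0,0],78]]'

```text
time: 13.58
ee_pos: [0.5282, -0.4324, 0.017]
orientation: [-0.246, -3.131, -0.001]
force: [0.1, 0.0, 0.4]
grip_width: 0.0666
```

Aligned with the dish. Closing now.

Request:
drive_tool --deltas '[[[0,0,0],[0,0,0],70],[[0,0,0],[0,0,0],62],[[0,0,0],[0,0,0],55],[[0,0,0],[0,0,0],50],[[0,0,0],[0,0,0],50],[[0,0,0],[0,0,0],50]]' --grip_force 25

```text
time: 14.32
ee_pos: [0.5285, -0.4328, 0.018]
orientation: [0.246, 3.131, -0.001]
force: [-1.1, 0.2, 5.7]
grip_width: 0.0512
```

Request:
drive_tool --deltas '[[[0,0,-3],[0,0,0],50],[[0,0,-10],[0,0,0],50],[[0,0,-25],[0,0,0],50],[[0,0,-45],[0,0,0],50],[[0,0,-60],[0,0,0],50],[[0,0,-65],[0,0,0],50],[[0,0,-65],[0,0,0],50]]'

```text
time: 15.2
ee_pos: [0.5284, -0.4326, 0.0827]
orientation: [0.246, 3.132, -0.0]
force: [-0.1, -0.2, -1.3]
grip_width: 0.051
```

Run:
```python
from h import *
st=wshot("w6");print(st["ee_pos"],st["force"],st["grip_width"])
d=load("w6.npz");P=wcloud(d);R=Ro.from_rotvec(d["rv"]).as_matrix();Q=(P-d["pos"])@R
s=(np.hypot(Q[...,0],Q[...,1])<.026)&(Q[...,2]>-.01)&(Q[...,2]<.03)
q=Q[s];print(len(q),q.mean(0),np.linalg.lstsq(np.c_[q[:,:2],np.ones(len(q))],q[:,2],rcond=None)[0])
sshot("s6",BX,2.8)
```

```text
[ 0.52838185 -0.43256662  0.08268298] [-0.13279466 -0.19838917 -1.34199891] 0.050957711414690854
8510 [ 0.00163959 -0.00031097  0.00500159] [-0.00113727  0.01383185  0.00500776]
```

View pics/w6.png

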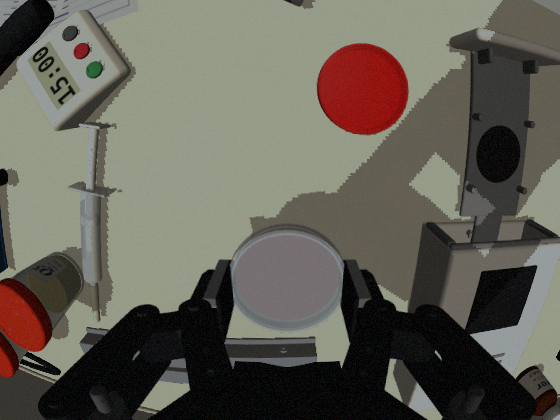

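View pics/s6.png

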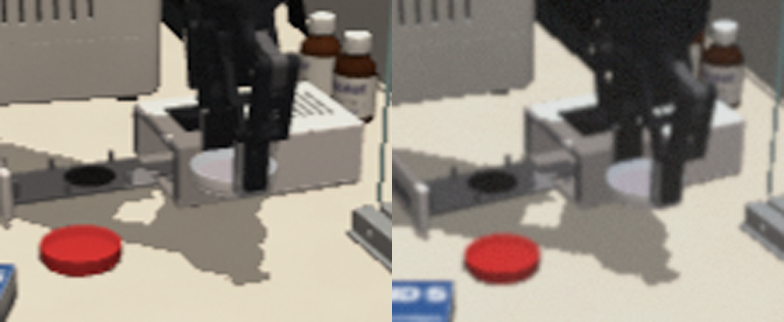

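Run:
```python
from h import *
d=load("w6.npz");P=wcloud(d);R=Ro.from_rotvec(d["rv"]).as_matrix();Q=(P-d["pos"])@R
s=(np.abs(Q[...,0])<.035)&(np.abs(Q[...,1])<.026)&(Q[...,2]>0.0)&(Q[...,2]<.0095)
q=Q[s];c=(q[:,:2]*1000).astype(np.float32)
h=cv2.convexHull(c)[:,0];h=h[np.abs(h[:,1])<24]
A=np.c_[2*h,np.ones(len(h))];x=np.linalg.lstsq(A,(h**2).sum(1),rcond=None)[0];print("circ",x[:2],np.sqrt(x[2]+x[0]**2+x[1]**2),c.min(0),c.max(0))
sx=P[s];
from cell import read_state
print(need(read_state(),[.4948,-.2805,.08],171))
```

```text
circ [-0.33142764  0.48084473] 28.41459354455727 [-28.761282 -25.969994] [28.400183 25.994661]
(array([ 56.65, 144.79,   1.86]), array([ 0.0007, -0.001 ,  0.0003]))
```

Request:
drive_tool --deltas '[[[8,10,-10],[0,0,0],50],[[25,35,-20],[0,0,0],50],[[45,70,-20],[0,0,0],50],[[56,105,-20],[0,0,0],50],[[56.6,132,-15],[0,0,0],50],[[56.6,143,-5],[0,0,0],50],[[56.6,144.8,2],[0,0,0],50],[[56.6,144.8,5],[0,0,0],50],[[56.6,144.8,5],[0,0,0],50]]'

```text
time: 16.48
ee_pos: [0.4949, -0.2814, 0.0771]
orientation: [-0.247, -3.131, -0.0]
force: [0.0, -0.1, -0.9]
grip_width: 0.0512
```

Run:
```python
from h import *
st=wshot("w7");print(st["ee_pos"],st["force"],st["grip_width"],need(st,[.4948,-.2805,.034],171))
sshot("s7",BX,2.8)
d=load("w7.npz");P=wcloud(d)
s=(np.abs(P[...,0]-.42)<.04)&(np.abs(P[...,1]+.27)<.07)&(P[...,2]>.041)&(P[...,2]<.048)
p=P[s];print(len(p),p[:,2].mean(),cv2.minAreaRect((p[:,:2]*1000).astype(np.float32)))
```

```text
[ 0.49489653 -0.28140455  0.0771106 ] [ 0.03262964 -0.06747778 -0.88284605] 0.051161188900156265 (array([ 0.22,  0.87, 43.11]), array([ 0.0001, -0.0004, -0.0005]))
2591 0.044657732444772835 ((423.7639465332031, -269.5882873535156), (80.02416229248047, 8.228175163269043), 81.46098327636719)
```

View pics/w7.png

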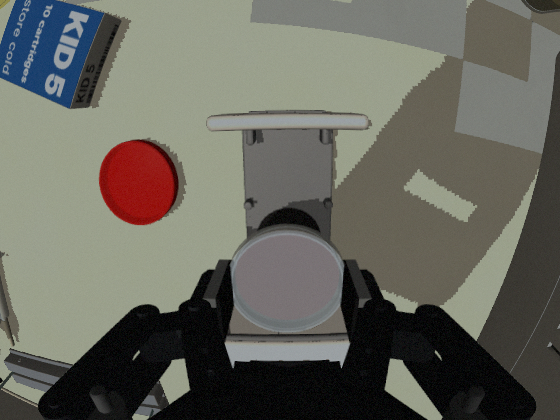

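View pics/s7.png

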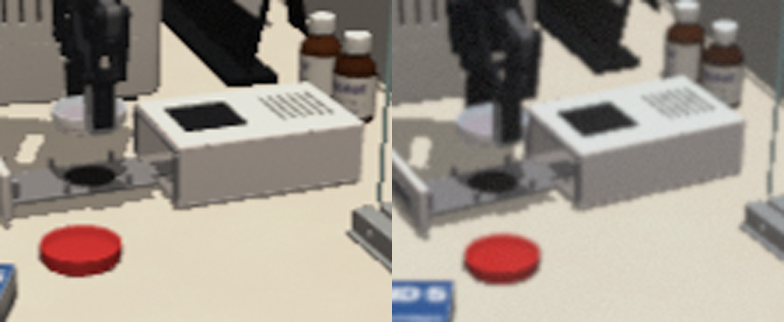

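Run:
```python
from h import *
d=load("w7.npz")
a=wplane(d,249,204,.0245);b=wplane(d,328,203,.0245);print(a,b,np.linalg.norm(a-b),(a+b)/2+.0237*np.array([.988,-.155,0]))
```

```text
[ 0.46727505 -0.29842077  0.0245    ] [ 0.47374934 -0.25382007  0.0245    ] 0.04506815724439324 [ 0.4939278  -0.27979392  0.0245    ]
```

Request:
drive_tool --deltas '[[[0.1,0.7,5],[0,0,0],50],[[0.1,0.7,15],[0,0,0],50],[[0.1,0.7,25],[0,0,0],50],[[0.1,0.7,32],[0,0,0],50],[[0.1,0.7,37],[0,0,0],50],[[0.1,0.7,40],[0,0,0],50],[[0.1,0.7,41],[0,0,0],50]]'

```text
time: 17.5
ee_pos: [0.4951, -0.28, 0.0364]
orientation: [0.246, 3.132, 0.0]
force: [0.2, -0.4, -1.0]
grip_width: 0.0515
```

Run:
```python
from h import *
st=wshot("w8");print(st["ee_pos"],st["force"],st["torque"],need(st,[.495,-.2806,.034],171))
sshot("s8",BX,2.8)
```

```text
[ 0.49511483 -0.28002465  0.0364302 ] [ 0.15206764 -0.42048438 -1.03889634] [-0.00027107 -0.04883386  0.088524  ] (array([ 0.02, -0.59,  2.43]), array([0.    , 0.    , 0.0003]))
```

View pics/w8.png

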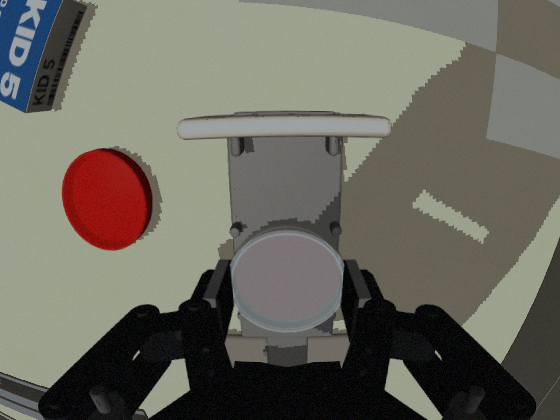

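View pics/s8.png

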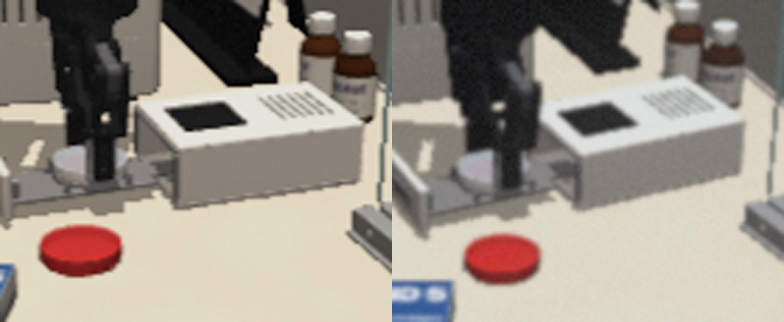

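Request:
drive_tool --deltas '[[[0,-0.7,0.5],[0,0,0],50],[[0,-0.7,1],[0,0,0],50],[[0,-0.7,1.5],[0,0,0],50],[[0,-0.7,2],[0,0,0],50]]'

```text
time: 18.15
ee_pos: [0.495, -0.2807, 0.0345]
orientation: [0.246, 3.132, 0.0]
force: [-0.0, -1.0, -0.6]
grip_width: 0.0517
```

Request:
drive_tool --deltas '[[[0,0,0.4],[0,0,0],50],[[0,0,0.7],[0,0,0],50]]'

```text
time: 18.4
ee_pos: [0.495, -0.2807, 0.0339]
orientation: [-0.246, -3.132, -0.0]
force: [-0.1, 1.2, 4.1]
grip_width: 0.0513
```

Contact (4 N), so the dish is on the seat. Opening gently.

Request:
drive_tool --deltas '[[[0,0,0],[0,0,0],64],[[0,0,0],[0,0,0],70],[[0,0,0],[0,0,0],78],[[0,0,0],[0,0,0],85],[[0,0,-3],[0,0,0],85],[[0,0,-10],[0,0,0],85],[[0,0,-25],[0,0,0],85],[[0,0,-40],[0,0,0],85],[[0,0,-50],[0,0,0],85],[[0,0,-50],[0,0,0],85]]'

```text
time: 19.65
ee_pos: [0.4953, -0.2809, 0.0848]
orientation: [0.246, 3.131, -0.001]
force: [-0.4, -0.0, 0.5]
grip_width: 0.0724
```

Run:
```python
from h import *
st=wshot("w9");print(st["ee_pos"],st["force"],st["grip_width"])
sshot("s9",BX,2.8)
d=load("w9.npz");P=wcloud(d)
s=(np.hypot(P[...,0]-.495,P[...,1]+.281)<.029)&(P[...,2]>.022)&(P[...,2]<.035)
p=P[s];print(len(p),cv2.minEnclosingCircle((p[:,:2]*1000).astype(np.float32)),np.linalg.lstsq(np.c_[p[:,:2]-[.495,-.281],np.ones(len(p))],p[:,2],rcond=None)[0])
```

```text
[ 0.49531275 -0.2808877   0.08482441] [-0.43857473 -0.03798253  0.4672812 ] 0.07238243420395746
6357 ((495.3345947265625, -280.5025939941406), 28.543439865112305) [ 0.01291845 -0.00167038  0.02870851]
```

View pics/w9.png

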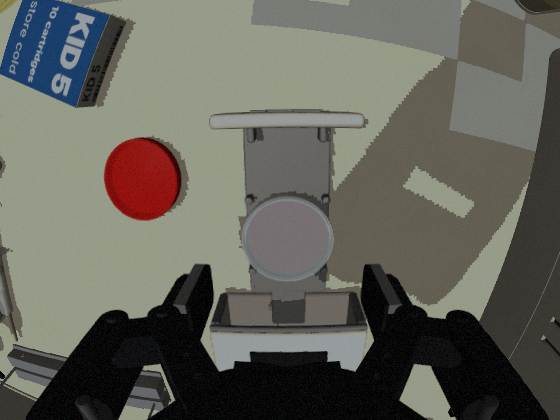

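View pics/s9.png

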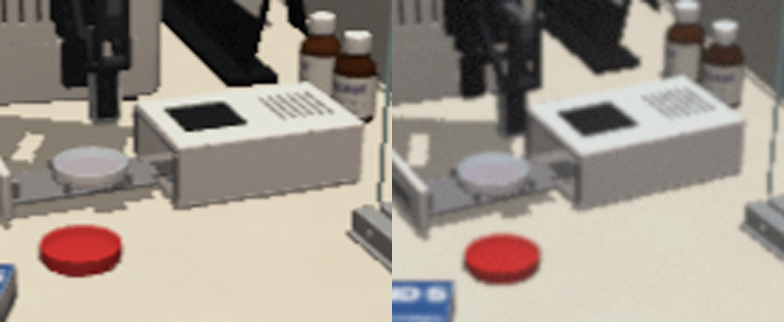

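Run:
```python
from h import *
from cell import read_state
print(need(read_state(),[.384,-.264,.029],171.1))
```

```text
(array([111.96,  -0.95,  54.43]), array([ 0.0003, -0.0007, -0.0015]))
```

Request:
drive_tool --deltas '[[[0,0,-15],[0,0,0],85],[[20,0,-30],[0,0,0],60],[[50,0,-30],[0,0,0],30],[[80,0,-30],[0,0,0],0],[[105,0,-25],[0,0,0],0],[[112,-1,-10],[0,0,0],0],[[112,-1,15],[0,0,0],0],[[112,-1,38],[0,0,0],0],[[112,-1,50],[0,0,0],0],[[112,-1,54.4],[0,0,-0.001],0],[[112,-1,54.4],[0,0,-0.001],0]]' --grip_force 30

```text
time: 21.18
ee_pos: [0.3844, -0.2643, 0.0298]
orientation: [0.244, 3.132, -0.0]
force: [-0.1, -0.2, 0.1]
grip_width: -0.0002
```

Request:
drive_tool --deltas '[[[-5,0,0],[0,0,0],0],[[-9,0,0],[0,0,0],0],[[-13,0,0],[0,0,0],0],[[-16,0,0],[0,0,0],0],[[-18,0,0],[0,0,0],0]]'

```text
time: 21.8
ee_pos: [0.4022, -0.267, 0.0294]
orientation: [-0.244, -3.132, -0.0]
force: [-1.6, -0.3, -1.0]
grip_width: 0.0
```

Request:
drive_tool --deltas '[[[-1,0,0],[0,0,0],0],[[-2,0,0],[0,0,0],0],[[-3,0,0],[0,0,0],0],[[-4,0,0],[0,0,0],0],[[-5,0,0],[0,0,0],0],[[-6,0,0],[0,0,0],0],[[-7.5,0,0],[0,0,0],0],[[-9.5,0,0],[0,0,0],0],[[-12,0,0],[0,0,0],0],[[-15,0,0],[0,0,0],0],[[-18,0,0],[0,0,0],0],[[-21,0,0],[0,0,0],0]]'

```text
time: 23.3
ee_pos: [0.4227, -0.2701, 0.0293]
orientation: [-0.244, -3.132, -0.0]
force: [-4.7, 1.1, 3.9]
grip_width: 0.0001
```

Run:
```python
from h import *
sshot("s10",BX,2.8)
```

```text
(no output)
```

View pics/s10.png

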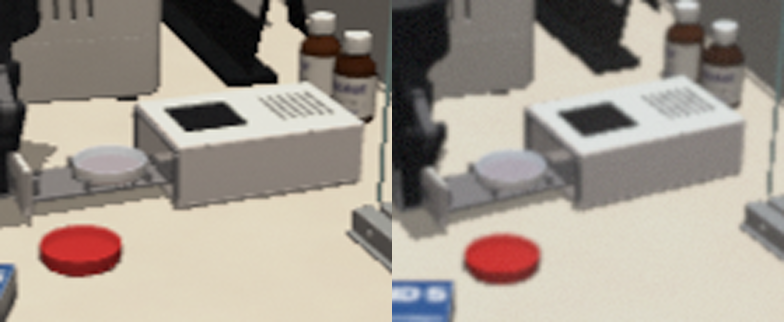

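Request:
drive_tool --deltas '[[[-3.5,0,0],[0,0,0],0],[[-7,0,0],[0,0,0],0],[[-10.5,0,0],[0,0,0],0],[[-14,0,0],[0,0,0],0],[[-17.5,0,0],[0,0,0],0],[[-21,0,0],[0,0,0],0],[[-24.5,0,0],[0,0,0],0],[[-28,0,0],[0,0,0],0],[[-31.5,0,0],[0,0,0],0],[[-35,0,0],[0,0,0],0],[[-38.5,0,0],[0,0,0],0],[[-42,0,0],[0,0,0],0]]'

```text
time: 24.9
ee_pos: [0.4641, -0.2764, 0.0292]
orientation: [-0.244, -3.131, -0.001]
force: [-5.3, 4.4, 3.9]
grip_width: -0.0002
```

Request:
drive_tool --deltas '[[[-3.5,0,0],[0,0,0],0],[[-7,0,0],[0,0,0],0],[[-10.5,0,0],[0,0,0],0],[[-14,0,0],[0,0,0],0],[[-17.5,0,0],[0,0,0],0],[[-21,0,0],[0,0,0],0],[[-24,0,0],[0,0,0],0],[[-26.5,0,0],[0,0,0],0],[[-28.5,0,0],[0,0,0],0],[[-30,0,0],[0,0,0],0]]'

```text
time: 26.15
ee_pos: [0.4936, -0.2809, 0.0292]
orientation: [-0.244, -3.131, -0.001]
force: [-6.7, 3.2, 3.8]
grip_width: -0.0002
```

Run:
```python
from h import *
sshot("s11",BX,2.8)
```

```text
(no output)
```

View pics/s11.png

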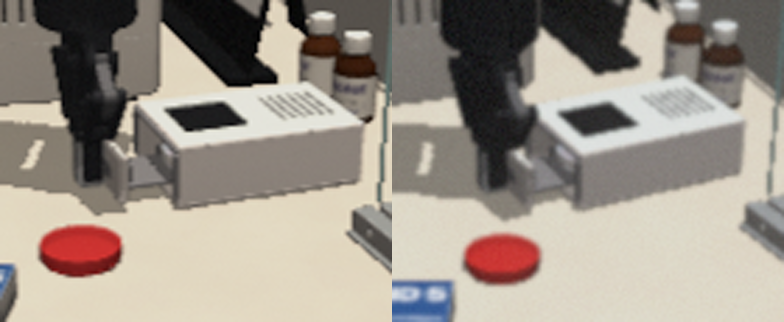

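Request:
drive_tool --deltas '[[[-1.5,0,0],[0,0,0],0],[[-3,0,0],[0,0,0],0],[[-4.5,0,0],[0,0,0],0],[[-5.8,0,0],[0,0,0],0],[[-6.5,0,0],[0,0,0],0]]'

```text
time: 26.88
ee_pos: [0.5, -0.2819, 0.0292]
orientation: [-0.244, -3.131, -0.001]
force: [-5.4, 3.6, 2.9]
grip_width: -0.0004
```

Request:
drive_tool --deltas '[[[-0.5,0,0],[0,0,0],0],[[-0.8,0,0],[0,0,0],0]]'

```text
time: 27.12
ee_pos: [0.5008, -0.282, 0.0291]
orientation: [-0.244, -3.131, -0.002]
force: [-6.3, 4.4, 5.0]
grip_width: -0.0
```

Request:
drive_tool --deltas '[[[-0.5,0,0],[0,0,0],0],[[-0.9,0,0],[0,0,0],0]]'

```text
time: 27.38
ee_pos: [0.5016, -0.2822, 0.0291]
orientation: [-0.244, -3.131, -0.002]
force: [-5.3, 5.2, 3.3]
grip_width: -0.0001
```

Request:
drive_tool --deltas '[[[-0.5,0.1,0],[0,0,0],0],[[-0.9,0.15,0],[0,0,0],0]]'

```text
time: 27.62
ee_pos: [0.5025, -0.2823, 0.0291]
orientation: [-0.244, -3.131, -0.001]
force: [-6.2, 3.6, 3.9]
grip_width: 0.0001
```

Request:
drive_tool --deltas '[[[-0.5,0.05,0],[0,0,0],0],[[-0.9,0.1,0],[0,0,0],0]]'

```text
time: 27.88
ee_pos: [0.5034, -0.2824, 0.0292]
orientation: [-0.244, -3.131, -0.001]
force: [-6.6, 2.8, 3.5]
grip_width: -0.0002
```

Request:
drive_tool --deltas '[[[-0.5,0,0],[0,0,0],0],[[-0.8,0.05,0],[0,0,0],0]]'

```text
time: 28.12
ee_pos: [0.5042, -0.2825, 0.0291]
orientation: [-0.244, -3.131, -0.001]
force: [-5.8, 3.5, 3.1]
grip_width: 0.0001
```

Request:
drive_tool --deltas '[[[-0.5,0.05,0],[0,0,0],0],[[-0.9,0.1,0],[0,0,0],0]]'

```text
time: 28.38
ee_pos: [0.5051, -0.2826, 0.0292]
orientation: [-0.244, -3.131, -0.001]
force: [-6.2, 1.3, 3.9]
grip_width: -0.0001
```

Request:
drive_tool --deltas '[[[-0.5,0,0],[0,0,0],0],[[-0.9,0.05,0],[0,0,0],0]]'

```text
time: 28.62
ee_pos: [0.506, -0.2827, 0.0291]
orientation: [-0.244, -3.131, -0.001]
force: [-6.9, 1.6, 3.3]
grip_width: 0.0001
```

Request:
drive_tool --deltas '[[[-0.4,0,0],[0,0,0],0],[[-0.8,0.05,0],[0,0,0],0]]'

```text
time: 28.88
ee_pos: [0.5068, -0.2828, 0.0292]
orientation: [-0.244, -3.131, -0.001]
force: [-5.9, 1.6, 2.7]
grip_width: -0.0001
```

Request:
drive_tool --deltas '[[[-0.5,0,0],[0,0,0],0],[[-0.9,0.05,0],[0,0,0],0]]'

```text
time: 29.12
ee_pos: [0.5075, -0.283, 0.0291]
orientation: [-0.244, -3.131, -0.001]
force: [-7.6, 0.8, 4.5]
grip_width: -0.0001
```

Request:
drive_tool --deltas '[[[-0.3,0,0],[0,0,0],0],[[-0.5,0,0],[0,0,0],0]]'

```text
time: 29.38
ee_pos: [0.5079, -0.283, 0.0291]
orientation: [-0.244, -3.13, -0.001]
force: [-10.4, 1.4, 4.7]
grip_width: 0.0004
```

Request:
drive_tool --deltas '[[[-0.15,0,0],[0,0,0],0],[[-0.15,0,0],[0,0,0],0]]'

```text
time: 29.62
ee_pos: [0.508, -0.2831, 0.0291]
orientation: [-0.244, -3.13, -0.001]
force: [-9.4, 2.0, 6.1]
grip_width: -0.0003
```

Request:
drive_tool --deltas '[[[-0.25,0,0],[0,0,0],0],[[-0.25,0,0],[0,0,0],0]]'

```text
time: 29.88
ee_pos: [0.5081, -0.2831, 0.0291]
orientation: [-0.244, -3.13, -0.001]
force: [-9.7, 2.1, 5.0]
grip_width: -0.0002
```

Request:
drive_tool --deltas '[[[-0.2,0,0],[0,0,0],0],[[-0.2,0,0],[0,0,0],0]]'

```text
time: 30.12
ee_pos: [0.5083, -0.2831, 0.0291]
orientation: [-0.244, -3.13, -0.001]
force: [-10.8, 1.9, 5.6]
grip_width: -0.0001
```

Now about 11 N. I'll let it come back slowly, then clear.

Request:
drive_tool --deltas '[[[1.5,0,0],[0,0,0],0],[[4,0,0],[0,0,0],0],[[7,0,0],[0,0,0],0],[[10,0,0],[0,0,0],0],[[13,0,0],[0,0,0],0],[[15,0,0],[0,0,0],0],[[16,0,0],[0,0,0],0],[[18,0,0],[0,0,0],0],[[22,0,0],[0,0,0],0]]'

```text
time: 31.25
ee_pos: [0.4873, -0.2798, 0.0294]
orientation: [0.244, 3.132, -0.0]
force: [-0.0, 0.2, -0.5]
grip_width: 0.0002
```

Run:
```python
from h import *
sshot("s12",BX,2.8)
```

```text
(no output)
```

View pics/s12.png

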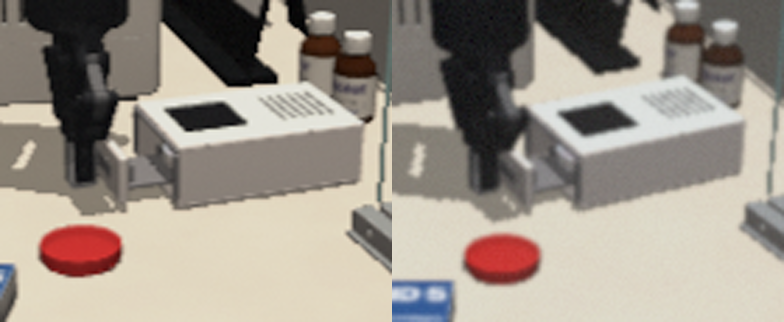

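Request:
drive_tool --deltas '[[[10,0,0],[0,0,0],0],[[25,0,0],[0,0,0],0],[[50,0,-5],[0,0,0],0],[[80,0,-20],[0,0,0],0],[[100,0,-55],[0,0,0],0],[[110,0,-100],[0,0,0],0],[[110,0,-140],[0,0,0],0],[[110,0,-170],[0,0,0],0],[[110,0,-180],[0,0,0],0],[[110,0,-180],[0,0,0],0],[[110,0,-180],[0,0,0],0]]'

```text
time: 32.72
ee_pos: [0.3783, -0.2625, 0.2081]
orientation: [-0.244, -3.13, -0.002]
force: [0.3, -0.7, 0.5]
grip_width: -0.0004
```

Run:
```python
from h import *
st=wshot("w13");print(st["time"],st["ee_pos"],st["force"])
sshot("s13",BX,2.8)
d=load("w13.npz");P=wcloud(d)
s=(np.abs(P[...,0]-.5)<.06)&(np.abs(P[...,1]+.28)<.07)&(P[...,2]>.041)&(P[...,2]<.049)
p=P[s];print(len(p),cv2.minAreaRect((p[:,:2]*1000).astype(np.float32)))
a=load("side_s13.npz")
cv2.imwrite("pics/s13b.png",np.hstack([cv2.resize(a["pixels"][145:200,235:305],None,fx=7,fy=7,interpolation=cv2.INTER_CUBIC)]))
```

```text
32.725 [ 0.37833785 -0.26251584  0.20807265] [ 0.26448737 -0.74112845  0.49993069]
10 ((544.7536010742188, -287.6918029785156), (6.765280723571777, 1.1888240575790405), 81.21134185791016)
```

View pics/w13.png

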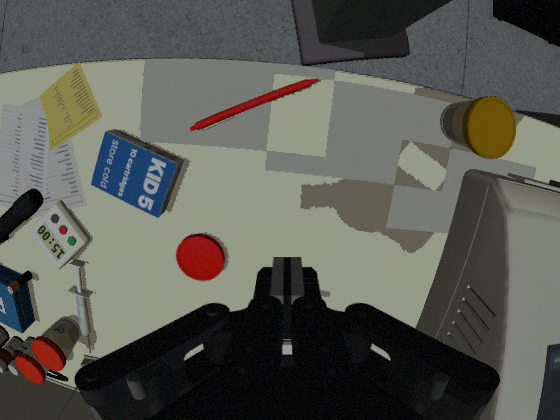

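View pics/s13.png

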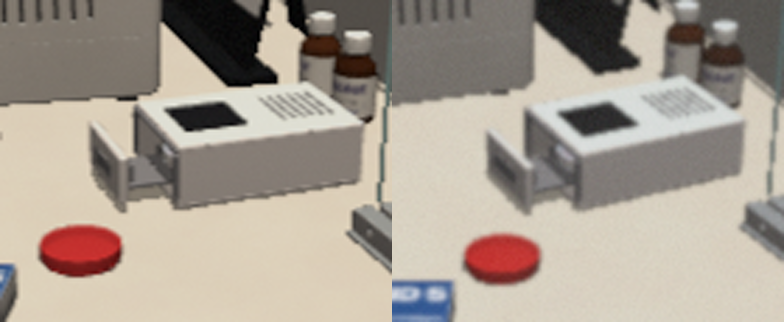

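View pics/s13b.png

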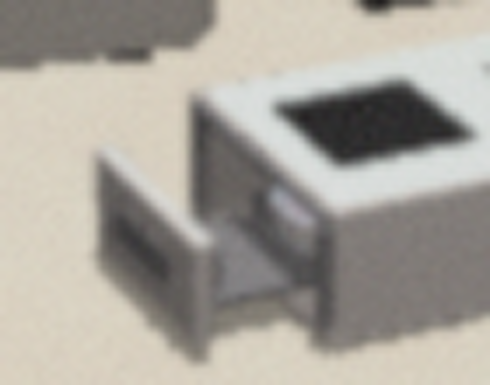

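Run:
```python
from cell import ctrl
print(ctrl.finish_job())
```

```text
the job is handed in; nothing more can be done
None
```

The petri dish is in the incubator, and the tray is locked in with the robot clear of everything. I handed the job in at about 33 s.

- **Releasing the tray:** I pressed the front to the buffer at about 11 N. Once my hand was away, the tray ran fully out, measured at 87 mm.
- **Placing the dish:** I set the clear dish, not the red lookalike, right way up between the four pegs. It measured centred and level, with its top 28.7 mm above the worktop.
- **Locking the tray:** I pressed it back in to the buffer, again at about 11 N, and let it come back slowly.

**Last checks:** With the hand about 7 mm in front of the tray the force read zero. About a second later the tray had stayed at its starting locked position in the scene and side pictures. The dish could be seen inside, and the other things looked unmoved.

**Check that failed:** A final measurement of the tray front from the wrist camera gave nothing usable because the gripper hid it. The locked position therefore rests on the scene and side pictures and the force reading.

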